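Feel a jig cover onto its hidden locating pin and hold it down

TASK

Fit the blue drill jig cover onto the spring-cushioned nest: pick it up by its black bar, rest it on the tip of the brass locating pin with its socket short of the pin, slide it along the slot until the hidden socket drops over the pin and the cover lies flat and square on the steel blank. Then press the cover fully down against the springs, and finish like that, still gripping the bar and holding the cover pressed down for the drilling. Leave the other things on the bench where they are.

Things in the scene. Friction and masses are not known exactly. Their poses are not given: they have to be found in the camera images.
- jig_cover: Loose drill jig cover, 0.2 to 0.33 kg: blue plate 84 (x) x 72 (y) x 18 (z) mm with a black grip bar on the middle of its top and two low brass drill bushes 30 mm either side of it along x. Origin: centre of the underside; z up. It stands flat on the bench at the start.
- cover_socket (a point): Centre of the mouth of the cover's blind socket, in the middle of its underside (the cover's origin), axes as the cover's: a round hole 14 mm in diameter and 14.5 mm deep with a small chamfer, open only below and so out of sight.
- cover_bar (a point): Centre of the cover's black grip bar, 36 mm above the cover's underside: 22 mm thick along x, 48 mm long along y, reaching from 18 to 52 mm above the underside; axes as the cover's. Grip it across its thickness.
- nest_base: The nest, fixed to the bench: grey base plate 150 (x) x 124 (y) x 12 mm, origin at the centre of its underside, z up. On springs above it floats an aluminium deck 120 x 98 mm that carries a steel blank 104 x 88 x 3 mm with a slot along x in its middle (about left to right as the robot sees it). The top of the blank is 43 mm above the origin while the deck is up.
- nest_seat (a point): Centre of the upper face of the steel blank (middle of the slot) on the sprung deck; moves down with it; axes as the nest's. The cover's underside is level with this point when seated, 12 mm above it when riding on the pin's tip. Seated square, the cover's x axis lies along the nest's x axis, either way round.
- slot_end (a point): The -x end of the slot, on the blank's upper face, 20 mm from nest_seat. The slot, 40 x 15 mm, holds a brass pin 10 mm in diameter, 12 mm above the blank, the last 4 mm tapering to a 5.6 mm flat tip. It is clamped on the slot's centre line (y = 0), anywhere within 10 mm of the middle; that place varies and is not reported: look before covering it, or feel. Slide either way along x.
- nest_deck (a joint): How far the sprung deck is pushed down, in m: 0 = up, 0.010 = fully down on a hard stop. It starts to move at about 2 N and takes about 10 N to go fully down; the weight of the cover alone pushes it 2 mm at most.
- v_block: Bystander: ground steel V block 62 x 57 x 35 mm, origin under its centre.
- cup_left: Bystander: open steel cup, 64 mm in diameter, 47 mm high, at the left; origin under its centre.
- cup_back: Bystander: the same kind of steel cup, at the back in the middle.
- cup_right: Bystander: the same kind of steel cup, at the back on the right.
- marker_pen: Bystander: black marker pen, 105 x 96 x 17 mm as it lies, near the front edge.
- chuck_key: Bystander: steel chuck key with a T bar, 110 x 117 x 18 mm, lying at the back.
There are look-alikes about, which are no part of the job. Of the things shaped like the jig_cover, the blue one is meant.

How it is judged (in metres and radians):
On the way, in this order (a step that is already met when the one before it is completed fails the run):
1. the cover, held level over the nest, rests on the tip of the pin (underside 9 to 15 mm above the blank) (contact force between jig_cover and nest_base above 0.5 N and z of jig_cover in the frame of nest_seat between 0.009 and 0.015 m and horizontal distance between jig_cover and nest_seat below 0.045 m and angle between the z axis of jig_cover and the z axis of nest_seat, either way round below 0.08 rad and contact force between the fingers and jig_cover above 1 N), for 0.1 s.
2. the cover has dropped over the pin and lies on the blank (x of jig_cover in the frame of nest_seat between -0.016 and 0.016 m and y of jig_cover in the frame of nest_seat between -0.006 and 0.006 m and z of jig_cover in the frame of nest_seat below 0.003 m and angle between the z axis of jig_cover and the z axis of nest_seat, either way round below 0.06 rad), for 0.1 s.
3. the deck is pressed down (all of step 2 and value of joint nest_deck above 0.008 m), for 0.2 s.
At the end, for the whole second after the job is handed in: Cover on the blank, pin in its socket (gap under 3 mm, level to 0.06 rad, square to 0.12 rad, within 16 mm of mid-slot along it, 6 mm across), deck held at least 8 of its 10 mm down with over 4 N, cover still, gripper still on the black bar (grasp point within 32 mm of its centre) (all of step 3 and angle between the x axis of jig_cover and the x axis of nest_seat, either way round below 0.12 rad and contact force between jig_cover and nest_base above 4 N and contact force between the fingers and jig_cover above 2 N and distance between the grasp point and cover_bar below 0.032 m and linear speed of jig_cover below 0.02 m/s); the arm keeps its last pose, push and grip.
It fails at once if a bystander is moved by more than 20 mm (distance of any of v_block, cup_left, cup_back, cup_right, marker_pen, chuck_key from where it was at the start of the episode above 0.02 m).
It also fails if it takes over 53 s, if anything falls off the work surface, if the arm or the gripper's body presses on something with over 40 N, if the wrist force passes 120 N, or if a joint passes its speed limit or range.

ROBOT

A 6-joint arm with a two-finger parallel gripper is mounted at the origin on a cart in front of the work surface, level with it; the furniture and walls round the work are solid. World frame = base frame: x ahead of the robot, y to its left, z up, the work surface at z = 0. Lengths are in mm, angles in rad, forces in N, time in s.
With the tool pointing down it reaches from about 275 to 750 mm from the base axis. Payload 10.2 kg.
Tool frame: the origin (TCP) lies at the very end of the fingers, on their centre line; the grasp point (between the pads) lies 19 mm behind it; z points along the fingers, y is the direction in which the jaws open and shut (so a half turn about z gives the same grasp; the last joint's range is limited). The gripper opens to 85 mm and grips with 20 to 120 N. Pads are 22 mm wide; open, the fingers measure 114 mm over their backs; the gripper's body (76 mm by 85 mm) begins 54 mm behind the grasp point. The pads swing forward as they close: fully open they stand 13 mm farther back than shut.
Start: joints at [0.94, 0.313, 1.498, -0, 1.331, -0.223], TCP at [208.223, 481.948, 231.294] pointing down, gripper open.
Joint ranges: [-2.94, 2.94], [-0.97, 2.17], [0.19, 2.56], [-1.23, 4.37], [0.02, 3.11], [-2.88, 2.88]. Speed limits (rad/s): [2.39, 2.39, 3.01, 3.14, 3.14, 3.14].

INTERFACE

Orientations are given as a unit quaternion [w, x, y, z].
In Python, from rig import sensors, imaging, ctrl gives the robot as it stands.
- The arm moves only by the shell command python3 -m creep 'ROWS' [FORCE]. ROWS is JSON, a list of rows, each an object with "grip": the finger opening in mm, from 0 to 85.4; "linear": the shift along the tool's x, y, z in mm, a list of three; "rot": the turn, a rotation vector about the tool's x, y, z in rad, a list of three. A call has 1 to 12 rows; each row shifts and turns the commanded pose from where the row before left it, along the tool's axes as they then stand; what a row does not reach is not made up. A row lasts 1/12 s, in which the tool goes at most 41.7 mm and 7.16 degrees, less where a joint would pass 70% of its speed; a pose out of reach is approached as far as the arm can. A call with a gripper value outside its range is refused whole. The fingers move at their own pace and stop on an object; FORCE is the grip in N (left out, the last holds). Time passes only in rows, so rows that do not move let the fingers close. It gives the time, the measured TCP pose, the force and the opening at its end, in the units of the state.
- sensors.sense(): the state, without advancing time (a new reading comes with each control period).
- imaging.capture(name): name is "side" or "top" or "wrist"; returns (picture, depth): 384x512x3 uint8, red, green, blue; 384x512 float32, mm along the optical axis (not along the pixel's ray), 0 where there is no reading.
- imaging.camera_params(name): a dict with "intrinsics" (3x3 intrinsics, pixels), "R" (3x3) and "t" (3): a world point X has camera coordinates R X + t. Camera axes: x right, y down, z forward; pixel columns grow to the right and rows downward; lengths in mm; the calibration is good to about 2 mm. A picture is of the moment at which its call begins: read the wrist's pose just before it. camera_params takes no time and is no camera call; for the wrist camera it gives the pose at the moment of the call.
- ctrl.finish_job(): hands the job in, once; it reports no verdict.
The state is a dict: "time_s": time; "joints": joint angles; "dq": joint speeds; "tau": joint torques, N m; "eef_pos": TCP position; "ee_rot": TCP orientation; "force": force on the tool from outside, world axes, zero at the start; "wrist_torque": the same for the moment, N m; "grip_width": opening from 0.0 (shut) to 1.0 (fully open).
Only numpy, scipy, OpenCV 4.12 (cv2) and the standard library are available. Lean on these libraries where they do the work, as an engineer would, in place of code of your own. Each camera call takes 0.05 s, during which the arm holds its last target.

## Working session

There is one attempt and no reset: what is moved stays moved. The work goes in short steps, Python scripts to look and compute and a shell command to move; the robot and the scene stay as the last step left them, time stands still between calls to the robot, and variables do not carry over. Pictures are saved under pics/ and viewed, and the job is handed in when it is done.

```bash
ls; mkdir -p pics; python3 - <<'E'
from rig import sensors, imaging, ctrl
import cv2,numpy as np
print(sensors.sense())
for n in ("side","top","wrist"):
    p=imaging.camera_params(n); im,d=imaging.capture(n)
    cv2.imwrite(f"pics/{n}0.png",im[:,:,::-1]); np.savez(f"{n}0.npz",im=im,d=d,**{k:np.array(v) for k,v in p.items()})
    print(n,p)
E
```

```text
pics
{'time_s': 0.0, 'joints': array([ 9.39540990e-01,  3.13437177e-01,  1.49843673e+00,  1.29892959e-05,
        1.33100476e+00, -2.23401372e-01]), 'dq': array([-1.06696967e-03, -2.12436005e-04,  8.27690543e-04, -7.63542476e-04,
       -3.73737310e-04,  8.81777018e-05]), 'tau': array([-2.92188670e-04, -4.12271011e+01, -2.59738612e+01, -2.27049891e-04,
        4.18175507e-03, -2.14848188e-05]), 'eef_pos': array([208.08897236, 481.71929695, 230.74177106]), 'ee_rot': array([-2.72230582e-04,  2.02517966e-01,  9.79278336e-01, -5.82574659e-04]), 'force': array([0.52518192, 0.79845374, 0.5250338 ]), 'wrist_torque': array([ 0.01463701, -0.02884154,  0.00067324]), 'grip_width': 1.0003200367603207}
side {'intrinsics': array([[416.85638044,   0.        , 254.74775168],
       [  0.        , 416.85638044, 192.51249343],
       [  0.        ,   0.        ,   1.        ]]), 'R': array([[ 0.99729835, -0.07124033,  0.01791113],
       [-0.01286684, -0.40947523, -0.9122305 ],
       [ 0.07232176,  0.90953551, -0.40928561]]), 't': array([-537.46728846,   45.41355585, 1274.37203098])}
top {'intrinsics': array([[461.81264744,   0.        , 250.0762958 ],
       [  0.        , 461.81264744, 195.53289419],
       [  0.        ,   0.        ,   1.        ]]), 'R': array([[ 0.00983429, -0.99992738,  0.00696585],
       [-0.99383381, -0.01054329, -0.11037755],
       [ 0.11044297, -0.00583741, -0.99386532]]), 't': array([ -67.35539966,  552.53956056, 1677.82471445])}
wrist {'intrinsics': array([[294.35300425,   0.        , 254.02242467],
       [  0.        , 294.35300425, 191.93227498],
       [  0.        ,   0.        ,   1.        ]]), 'R': array([[ 3.97193094e-01,  9.17735045e-01, -1.82073278e-04],
       [ 8.85633503e-01, -3.83247610e-01,  2.62249056e-01],
       [ 2.40605370e-01, -1.04324764e-01, -9.65000207e-01]]), 't': array([-525.86709472,  -32.44841801,  377.07513665])}
```

View pics/side0.png

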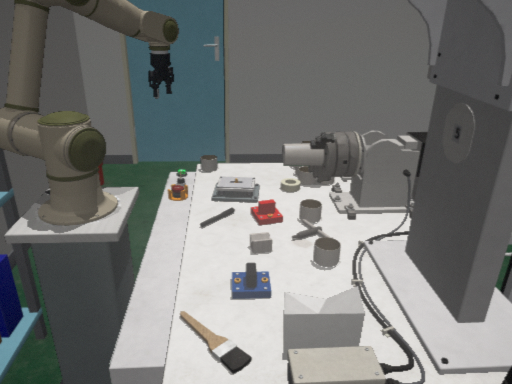

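View pics/top0.png

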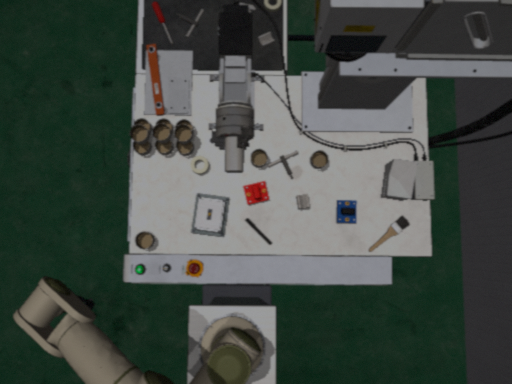

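View pics/wrist0.png

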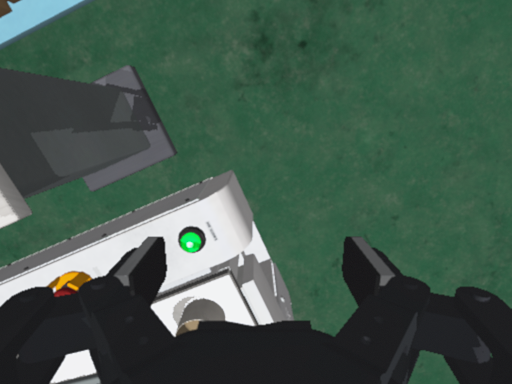

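Candidates for the cover are the blue block (top 346,212; side 251,285) and the red look-alike (top 257,193; side 266,212). The grey V block is at top 303,202. I choose the blue one. Next I localise it and check a close crop.

```bash
cat > h.py <<'E'
import numpy as np,cv2
from scipy.spatial.transform import Rotation as Rn
def ray(p,u,v):
    K,R,t=np.array(p["intrinsics"]),np.array(p["R"]),np.array(p["t"])
    d=R.T@np.linalg.inv(K)@np.array([u,v,1.]); return -R.T@t,d
def onplane(p,u,v,z):
    c,d=ray(p,u,v); return c+d*(z-c[2])/d[2]
def tri(p1,a,p2,b):
    c1,d1=ray(p1,*a);c2,d2=ray(p2,*b)
    s=np.linalg.lstsq(np.stack([d1,-d2],1),c2-c1,rcond=None)[0]
    x,y=c1+s[0]*d1,c2+s[1]*d2
    return (x+y)/2,np.linalg.norm(x-y)
def proj(p,X):
    q=np.array(p["R"])@np.array(X)+np.array(p["t"]);q=np.array(p["intrinsics"])@q;return q[:2]/q[2]
def dep(p,u,v,z):
    c,d=ray(p,u,v); return c+d*z
E
python3 - <<'E'
from h import *
T=dict(np.load('top0.npz'));S=dict(np.load('side0.npz'))
def blue(im,b):
    hsv=cv2.cvtColor(im,cv2.COLOR_RGB2HSV);m=cv2.inRange(hsv,(100,120,40),(130,255,255))
    k=np.zeros_like(m);x0,y0,x1,y1=b;k[y0:y1,x0:x1]=m[y0:y1,x0:x1];return k
for D,b in((T,(325,190,370,235)),(S,(215,255,285,310))):
    m=blue(D['im'],b);c=max(cv2.findContours(m,0,2)[0],key=cv2.contourArea)
    print(cv2.minAreaRect(c),cv2.contourArea(c))
r=cv2.minAreaRect(max(cv2.findContours(blue(T['im'],(325,190,370,235)),0,2)[0],key=cv2.contourArea))
q=[onplane(T,*p,18) for p in cv2.boxPoints(r)]
print('cover corners z18',np.round(q,1),np.mean(q,0))
# bar triangulate
print(tri(T,(347,208),S,(251,266)))
print('nest',[np.round(onplane(T,u,v,43),1) for u,v in ((210,215),(199,195),(228,197),(223,234),(193,231))], dep(T,210,215,T['d'][215,210]))
a=cv2.resize(T['im'][170:260,170:380],None,fx=3.8,fy=3.8,interpolation=2);cv2.imwrite('pics/topc.png',a[:,:,::-1])
b=cv2.resize(S['im'][160:320,200:300],None,fx=3.7,fy=3.7,interpolation=2);cv2.imwrite('pics/sidec.png',b[:,:,::-1])
E
```

```text
((346.0, 211.5), (21.0, 18.0), 90.0) 154.0Traceback (most recent call last):
  File "<stdin>", line 7, in <module>
ValueError: max() iterable argument is empty
```

```bash
ls pics
```

```text
side0.png
top0.png
wrist0.png
```

```bash
python3 - <<'E'
from h import *
T=dict(np.load('top0.npz'));S=dict(np.load('side0.npz'))
print(S['im'][290,238],S['im'][285,262],T['im'][205,340])
def blue(im,b):
    hsv=cv2.cvtColor(im,cv2.COLOR_RGB2HSV);m=cv2.inRange(hsv,(100,120,20),(135,255,255))
    k=np.zeros_like(m);x0,y0,x1,y1=b;k[y0:y1,x0:x1]=m[y0:y1,x0:x1];return k
print(cv2.boundingRect(blue(S['im'],(215,250,290,310))))
r=cv2.minAreaRect(max(cv2.findContours(blue(T['im'],(325,190,370,235)),0,2)[0],key=cv2.contourArea))
q=[onplane(T,*p,18) for p in cv2.boxPoints(r)]
print('cover corners z18',np.round(q,1),np.mean(q,0))
print(tri(T,(347,208),S,(251,266)))
print('nest',[np.round(onplane(T,u,v,43),1) for u,v in ((210,215),(199,195),(228,197),(223,234),(193,231))], dep(T,210,215,T['d'][215,210]))
a=cv2.resize(T['im'][170:260,170:380],None,fx=3.8,fy=3.8,interpolation=2);cv2.imwrite('pics/topc.png',a[:,:,::-1])
b=cv2.resize(S['im'][160:320,200:300],None,fx=3.7,fy=3.7,interpolation=2);cv2.imwrite('pics/sidec.png',b[:,:,::-1])
E
```

```text
[ 85 105 144] [ 84 104 149] [25 54 97]
(0, 0, 0, 0)
cover corners z18 [[ 537.6 -386.    18. ]
 [ 538.3 -453.2   18. ]
 [ 460.  -452.    18. ]
 [ 459.3 -385.1   18. ]] [ 498.76411328 -419.09722832   18.        ]
(array([ 504.39584407, -415.18478674,   53.34389712]), np.float64(8.620628848477223))
nest [array([478.7,  84.1,  43. ]), array([551.8, 125.9,  43. ]), array([545.6,  19.3,  43. ]), array([410. ,  35.5,  43. ]), array([419.8, 144.8,  43. ])] [478.88712122  84.28962906  40.61486849]
```

View pics/topc.png

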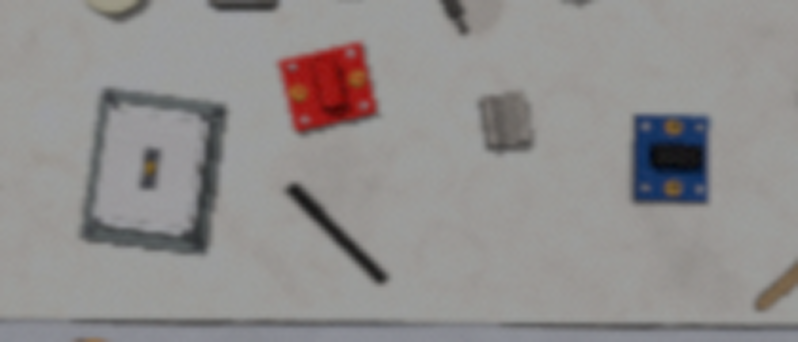

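View pics/sidec.png

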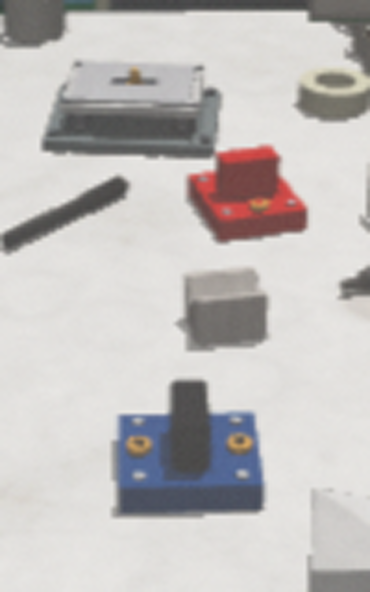

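```bash
cat >> h.py <<'E'
def toolR(s):
    w,x,y,z=s['ee_rot'];return Rn.from_quat([x,y,z,w]).as_matrix()
def plan(s,tgt,yaw=None):
    """world target -> tool-frame shift, and turn about tool z to bring tool y to yaw (mod 180)"""
    R=toolR(s); d=R.T@(np.array(tgt)-s['eef_pos'])
    y=R[:,1];cy=np.arctan2(y[1],y[0]);o=dict(lin=np.round(d,2),curyaw=round(cy,4),tilt=np.round(R[:,2],4))
    if yaw is not None:
        dy=(yaw-cy+np.pi/2)%np.pi-np.pi/2;o['rotz']=round(-dy,4)
    return o
E
python3 - <<'E'
from h import *
from rig import sensors
W=dict(np.load('wrist0.npz'));s=sensors.sense();R=toolR(s)
c=-W['R'].T@W['t'];print('cam in tool',R.T@(c-s['eef_pos']),'axis',R.T@W['R'][2])
# place camera axis on nest centre with TCP z=230: yaw -0.118
y=-0.118;ty=np.array([np.cos(y),np.sin(y),0]);tz=np.array([0,0,-1.]);tx=np.cross(ty,tz)
Rt=np.stack([tx,ty,tz],1);ct=R.T@(c-s['eef_pos']);ax=R.T@W['R'][2]
tcpz=230;cz=tcpz+(Rt@ct)[2];a=Rt@ax;k=(43-cz)/a[2]
tcp=np.array([479,84,43])-a*k-Rt@ct;print(tcp,tx,plan(s,tcp,y))
E
```

```text
cam in tool [  67.21881992    1.04200937 -141.408878  ] axis [-2.62455505e-01  5.89081076e-04  9.64943916e-01]
[480.36851353 106.09780639 230.        ] [0.11772635 0.99304607 0.        ] {'lin': array([-398.93, -236.9 ,    1.02]), 'curyaw': np.float64(1.163), 'tilt': array([-6.e-04, -8.e-04, -1.e+00]), 'rotz': np.float64(1.281)}
```

```bash
python3 -m creep '[{"grip":85,"linear":[-33.3,-19.8,0],"rot":[0,0,0]},{"grip":85,"linear":[-33.3,-19.8,0],"rot":[0,0,0]},{"grip":85,"linear":[-33.3,-19.8,0],"rot":[0,0,0]},{"grip":85,"linear":[-33.3,-19.8,0],"rot":[0,0,0]},{"grip":85,"linear":[-33.3,-19.8,0],"rot":[0,0,0]},{"grip":85,"linear":[-33.3,-19.8,0],"rot":[0,0,0]},{"grip":85,"linear":[-33.3,-19.8,0],"rot":[0,0,0]},{"grip":85,"linear":[-33.3,-19.8,0],"rot":[0,0,0]},{"grip":85,"linear":[-33.3,-19.8,0],"rot":[0,0,0]},{"grip":85,"linear":[-33.3,-19.8,0],"rot":[0,0,0]},{"grip":85,"linear":[-33.3,-19.8,0],"rot":[0,0,0]},{"grip":85,"linear":[-33.3,-19.8,0],"rot":[0,0,0]}]' 60
python3 -m creep '[{"grip":85,"linear":[0,0,0],"rot":[0,0,0.12]},{"grip":85,"linear":[0,0,0],"rot":[0,0,0.12]},{"grip":85,"linear":[0,0,0],"rot":[0,0,0.12]},{"grip":85,"linear":[0,0,0],"rot":[0,0,0.12]},{"grip":85,"linear":[0,0,0],"rot":[0,0,0.12]},{"grip":85,"linear":[0,0,0],"rot":[0,0,0.12]},{"grip":85,"linear":[0,0,0],"rot":[0,0,0.12]},{"grip":85,"linear":[0,0,0],"rot":[0,0,0.12]},{"grip":85,"linear":[0,0,0],"rot":[0,0,0.12]},{"grip":85,"linear":[0,0,0],"rot":[0,0,0.12]},{"grip":85,"linear":[0,0,0],"rot":[0,0,0.08]},{"grip":85,"linear":[0,0,0],"rot":[0,0,0]}]'
cat > snap.py <<'E'
import sys
from h import *
from rig import sensors,imaging
n=sys.argv[1]
s=sensors.sense();p=imaging.camera_params("wrist");im,d=imaging.capture("wrist")
cv2.imwrite(f"pics/{n}.png",im[:,:,::-1]);np.savez(n+".npz",im=im,d=d,pos=s['eef_pos'],rot=s['ee_rot'],**{k:np.array(v) for k,v in p.items()})
print(s['time_s'],s['eef_pos'],s['ee_rot'],s['force'],s['grip_width'])
E
python3 snap.py n1
```

```text
time_s: 1.15
eef_pos: [481.5, 103.5, 231.2]
ee_rot: [-0.0, 0.203, 0.979, 0.0]
force: [-0.2, 1.4, 0.1]
grip_width: 0.994
time_s: 2.15
eef_pos: [480.7, 105.3, 231.1]
ee_rot: [-0.0, 0.748, 0.663, -0.0]
force: [0.5, 0.5, -0.3]
grip_width: 0.992
2.15 [480.71358787 105.33692281 231.10102301] [-1.64600516e-04  7.48182848e-01  6.63492550e-01 -1.84120391e-04] [ 0.45498754  0.47822798 -0.27923289] 0.9923446314914625
```

View pics/n1.png

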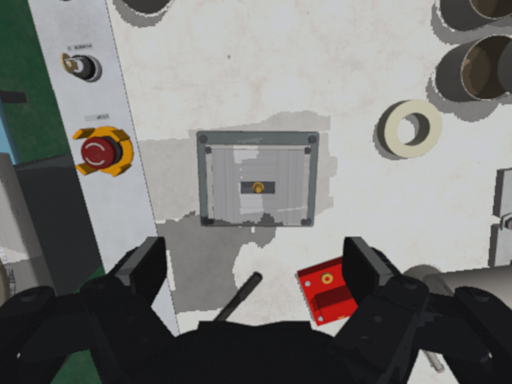

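```bash
python3 - <<'E'
from h import *
D=dict(np.load('n1.npz'));im=D['im']
a=cv2.resize(im[120:240,185:335],None,fx=5.3,fy=5,interpolation=2);a=cv2.convertScaleAbs(a,alpha=1.6);cv2.imwrite('pics/n1c.png',a[:,:,::-1])
d=D['d']
for u,v in((225,170),(290,170),(225,205),(290,205),(259,187),(246,187),(270,187)):print(u,v,np.round(dep(D,u,v,d[v,u]),1))
E
```

```text
225 170 [448.  113.5  43.2]
290 170 [521.6 104.1  40.5]
225 205 [441.7  71.9  42. ]
290 205 [517.7  62.6  41.6]
259 187 [484.1  91.4  52.4]
246 187 [468.9  89.9  38.9]
270 187 [496.7  86.4  38.7]
```

View pics/n1c.png

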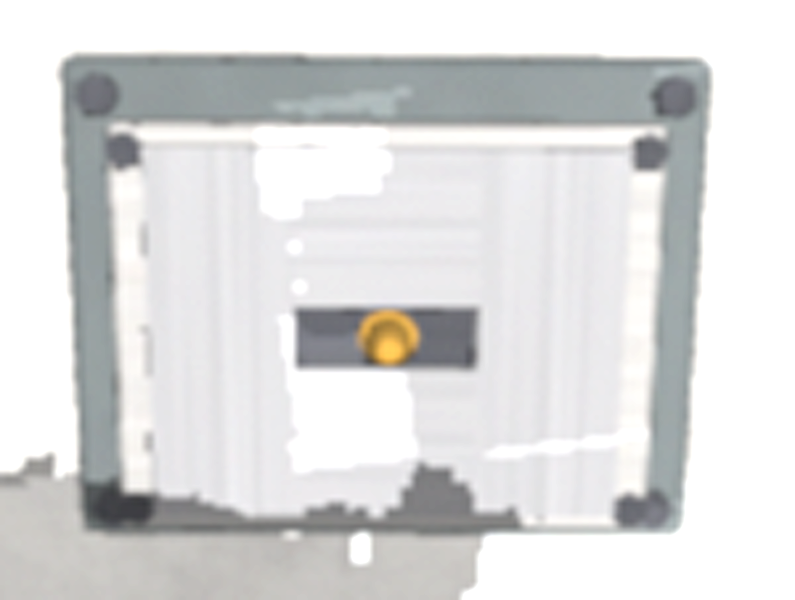

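The slot spans crop px x 297–477, y 309–367. The brass pin is at crop (388,342), which is full px ≈ (258.2,188). Next I compute their positions from this view and move on to the cover, taking a second, offset view on the way.

```bash
python3 - <<'E'
from h import *
from rig import sensors
D=dict(np.load('n1.npz'))
f=lambda x,y:(185+(x+.5)/5.3-.5,120+(y+.5)/5-.5)
q=np.array([onplane(D,*f(*c),43) for c in((297,309),(477,309),(478,367),(297,368))]);print(q.round(1),q.mean(0))
e=(q[1]+q[2]-q[0]-q[3])/2;print('len',np.linalg.norm(e),'wid',np.linalg.norm((q[0]+q[1]-q[2]-q[3])/2),'yaw',np.arctan2(e[1],e[0]))
print('tip@55',onplane(D,*f(388,345),55))
b=np.array([onplane(D,*f(*c),12) for c in((62,57),(710,57),(680,530),(85,530))]);print('base',b.round(1),b.mean(0))
print(np.linalg.norm(b[1]-b[0]),np.linalg.norm(b[2]-b[1]))
s=sensors.sense()
print(plan(s,(440,-60,231)), plan(s,(500,-395,180),0.0))
E
```

```text
[[463.8  98.2  43. ]
 [502.6  93.5  43. ]
 [501.4  79.7  43. ]
 [462.   84.3  43. ]] [482.42483527  88.91513325  43.        ]
len 39.33287120506842 wid 13.938385354651889 yaw -0.117579304980306
tip@55 [482.60841454  90.43000481  55.        ]
base [[416.9 159.2  12. ]
 [562.7 141.6  12. ]
 [547.7  21.   12. ]
 [401.7  38.7  12. ]] [482.23714606  90.09243099  12.        ]
146.92431998456166 121.53730977071677
{'lin': array([-1.6895e+02, -2.1440e+01,  1.4000e-01]), 'curyaw': np.float64(-0.1153), 'tilt': array([-4.e-04,  0.e+00, -1.e+00])} {'lin': array([-494.82,   76.72,   51.11]), 'curyaw': np.float64(-0.1153), 'tilt': array([-4.e-04,  0.e+00, -1.e+00]), 'rotz': np.float64(-0.1153)}
```

```bash
python3 -m creep '[{"grip":85,"linear":[-30,2,10],"rot":[0,0,0]},{"grip":85,"linear":[-30,2,10],"rot":[0,0,0]},{"grip":85,"linear":[-20,0,0],"rot":[0,0,0]},{"grip":85,"linear":[0,0,0],"rot":[0,0,0]},{"grip":85,"linear":[0,0,0],"rot":[0,0,0]}]'
python3 snap.py n2; python3 - <<'E'
from h import *
D=dict(np.load('n2.npz'));im=D['im']
u,v=proj(D,(482.4,89.5,43)).round().astype(int);print(u,v)
u0,v0=max(u-50,0),max(v-40,0)
a=cv2.resize(im[v0:v0+80,u0:u0+100],None,fx=7,fy=7,interpolation=2);cv2.imwrite('pics/n2c.png',a[:,:,::-1]);print(u0,v0)
E
```

```text
time_s: 2.62
eef_pos: [475.4, 24.9, 211.2]
ee_rot: [-0.0, 0.747, 0.665, -0.0]
force: [-0.5, -0.0, 0.8]
grip_width: 0.995
2.6167 [475.42781733  24.8991051  211.24776441] [-1.52274175e-04  7.47104203e-01  6.64706917e-01 -4.40395072e-06] [-0.54458062 -0.02223807  0.77594074] 0.9948132775383259
254 115
204 75
```

View pics/n2c.png

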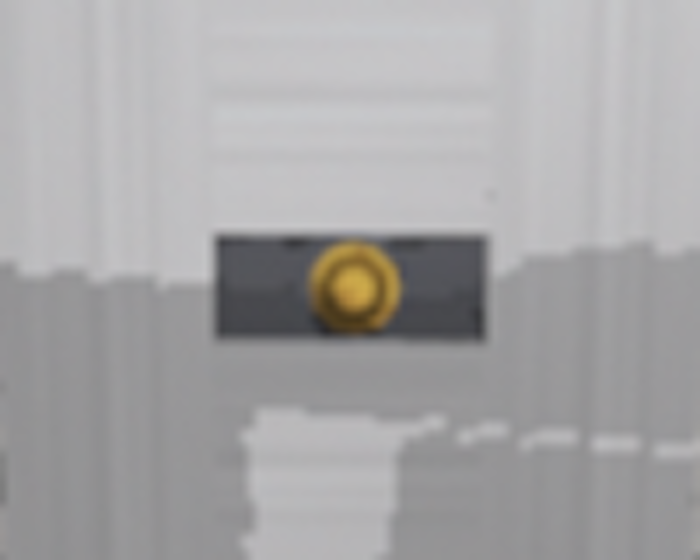

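```bash
python3 - <<'E'
from h import *
A=dict(np.load('n1.npz'));B=dict(np.load('n2.npz'))
f=lambda x,y:(185+(x+.5)/5.3-.5,120+(y+.5)/5-.5)
g=lambda x,y:(204+(x+.5)/7-.5,75+(y+.5)/7-.5)
P=[]
for a,b in zip(((297,309),(477,309),(478,367),(297,368),(388,345)),((215,235),(487,235),(487,339),(216,339),(354,290))):
    X,e=tri(A,f(*a),B,g(*b));P.append(X);print(X.round(1),round(e,2))
P=np.array(P);q=P[:4];e=(q[1]+q[2]-q[0]-q[3])/2;print(q.mean(0),np.linalg.norm(e),np.linalg.norm((q[0]+q[1]-q[2]-q[3])/2),np.arctan2(e[1],e[0]))
q=np.array([onplane(B,*g(*c),43) for c in((215,235),(487,235),(487,339),(216,339))]);e=(q[1]+q[2]-q[0]-q[3])/2;print('n2 plane',q.mean(0),np.linalg.norm(e),np.arctan2(e[1],e[0]),onplane(B,*g(354,290),55))
from rig import sensors
print(plan(sensors.sense(),(500,-395,160),0.0))
E
```

```text
[463.7  98.3  43.6] 0.33
[502.5  93.8  44.1] 0.02
[501.3  79.1  40.7] 0.22
[461.7  83.8  41.2] 0.27
[482.5  88.4  47.2] 0.08
[482.30696111  88.73223826  42.37858156] 39.49977829542688 15.000181796832969 -0.11775355275101912
n2 plane [482.20526095  88.77933761  43.        ] 39.51055067869468 -0.11725018651834303 [482.55547487  88.49646038  55.        ]
{'lin': array([-414.91,   72.94,   51.3 ]), 'curyaw': np.float64(-0.1159), 'tilt': array([ 2.e-04,  2.e-04, -1.e+00]), 'rotz': np.float64(-0.1159)}
```

Nest confirmed: centre (482.3, 88.8), blank top z≈42.4 (text says 43), slot 39.5×15, yaw −0.1175. The pin is ≈ +0.3 mm from mid-slot. Next, the cover.

```bash
python3 -m creep '[{"grip":85,"linear":[-34.6,6.1,0],"rot":[0,0,0]},{"grip":85,"linear":[-34.6,6.1,0],"rot":[0,0,0]},{"grip":85,"linear":[-34.6,6.1,0],"rot":[0,0,0]},{"grip":85,"linear":[-34.6,6.1,0],"rot":[0,0,0]},{"grip":85,"linear":[-34.6,6.1,0],"rot":[0,0,0]},{"grip":85,"linear":[-34.6,6.1,0],"rot":[0,0,0]},{"grip":85,"linear":[-34.6,6.1,0],"rot":[0,0,0]},{"grip":85,"linear":[-34.6,6.1,0],"rot":[0,0,0]},{"grip":85,"linear":[-34.6,6.1,5],"rot":[0,0,0]},{"grip":85,"linear":[-34.6,6.1,10],"rot":[0,0,0]},{"grip":85,"linear":[-34.6,6.1,15],"rot":[0,0,0]},{"grip":85,"linear":[-34.6,6.1,15],"rot":[0,0,0]}]'
python3 -m creep '[{"grip":85,"linear":[0,0,6],"rot":[0,0,-0.116]},{"grip":85,"linear":[0,0,0],"rot":[0,0,0]},{"grip":85,"linear":[0,0,0],"rot":[0,0,0]},{"grip":85,"linear":[0,0,0],"rot":[0,0,0]}]'
python3 snap.py c1
```

```text
time_s: 3.67
eef_pos: [500.6, -396.3, 166.0]
ee_rot: [0.001, 0.746, 0.666, 0.0]
force: [0.6, 0.3, -0.8]
grip_width: 0.995
time_s: 4.0
eef_pos: [500.6, -394.3, 161.4]
ee_rot: [0.001, 0.708, 0.707, 0.0]
force: [-0.8, -0.7, 0.4]
grip_width: 0.994
4.0 [ 500.58712682 -394.32213223  161.36021104] [6.35785583e-04 7.07670219e-01 7.06542607e-01 3.72959884e-05] [-0.77183302 -0.70974342  0.38767639] 0.9937249278987691
```

View pics/c1.png

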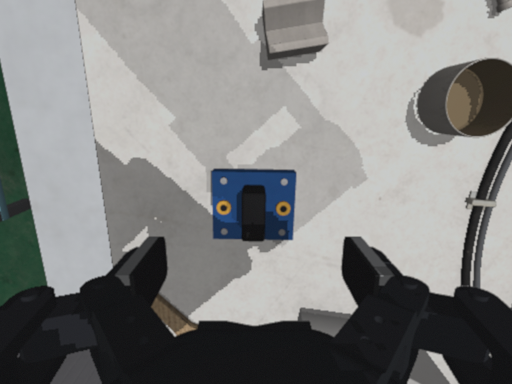

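The blue cover is at (254,205), with bushes at (224,208) and (284,209) and the bar top at (253,200). The choice is confirmed. Measuring it now.

```bash
cat > cov.py <<'E'
import sys
from h import *
def meas(n,zb=18):
    D=dict(np.load(n+'.npz'));hsv=cv2.cvtColor(D['im'],cv2.COLOR_RGB2HSV)
    u,v=254,205
    br=cv2.inRange(hsv,(12,130,90),(30,255,255));N,l,st,ce=cv2.connectedComponentsWithStats(br)
    o=[(ce[i],st[i,4]) for i in range(1,N) if 40<st[i,4]<600 and 120<ce[i][1]<300 and 180<ce[i][0]<330]
    return D,sorted(o,key=lambda c:c[0][0])
if __name__=="__main__":
    D,o=meas(sys.argv[1]);print(o)
    P=[onplane(D,*c,20) for c,_ in o];print(np.round(P,1))
    if len(P)==2:
        e=P[1]-P[0];print('mid',(P[0]+P[1])/2,np.linalg.norm(e),np.arctan2(e[1],e[0]))
    hsv=cv2.cvtColor(D['im'],cv2.COLOR_RGB2HSV);m=cv2.inRange(hsv,(100,120,20),(135,255,255))
    c=max(cv2.findContours(m,0,2)[0],key=cv2.contourArea);r=cv2.minAreaRect(c);print(r)
E
python3 cov.py c1
python3 - <<'E'
from h import *
D=dict(np.load('c1.npz'))
a=cv2.resize(D['im'][155:255,195:310],None,fx=6,fy=6,interpolation=2);a=cv2.convertScaleAbs(a,alpha=1.5);cv2.imwrite('pics/c1c.png',a[:,:,::-1])
E
python3 -m creep '[{"grip":85,"linear":[-25,0,10],"rot":[0,0,0]},{"grip":85,"linear":[0,0,10],"rot":[0,0,0]},{"grip":85,"linear":[0,0,0],"rot":[0,0,0]},{"grip":85,"linear":[0,0,0],"rot":[0,0,0]}]'
python3 snap.py c2; python3 cov.py c2
python3 - <<'E'
from h import *
D=dict(np.load('c2.npz'))
a=cv2.resize(D['im'][85:205,195:315],None,fx=5,fy=5,interpolation=2);a=cv2.convertScaleAbs(a,alpha=1.5);cv2.imwrite('pics/c2c.png',a[:,:,::-1])
E
```

```text
[(array([223.275     , 206.79166667]), np.int32(120)), (array([282.59504132, 207.82644628]), np.int32(121))]
[[ 469.3 -418.9   20. ]
 [ 529.2 -420.1   20. ]]
mid [ 499.29336594 -419.50884285   20.        ] 59.90540436388306 -0.021275606410440944
((253.5, 204.0), (68.0, 83.0), 90.0)
time_s: 4.38
eef_pos: [499.9, -419.6, 140.5]
ee_rot: [-0.0, 0.708, 0.707, 0.0]
force: [0.2, 0.1, -0.4]
grip_width: 1.0
4.3833 [ 499.86772694 -419.59029076  140.50107736] [-2.43145474e-04  7.07506278e-01  7.06707010e-01  9.98441453e-05] [ 0.22397956  0.1024822  -0.43662525] 0.9996902054768213
[(array([221.26206897, 187.8       ]), np.int32(145)), (array([286.18791946, 189.        ]), np.int32(149))]
[[ 469.4 -418.8   20. ]
 [ 529.1 -420.1   20. ]]
mid [ 499.23907482 -419.47379199   20.        ] 59.6727289576343 -0.021096150314955955
((254.04684448242188, 185.67672729492188), (91.11771392822266, 75.4854736328125), 0.8069294691085815)
```

View pics/c1c.png

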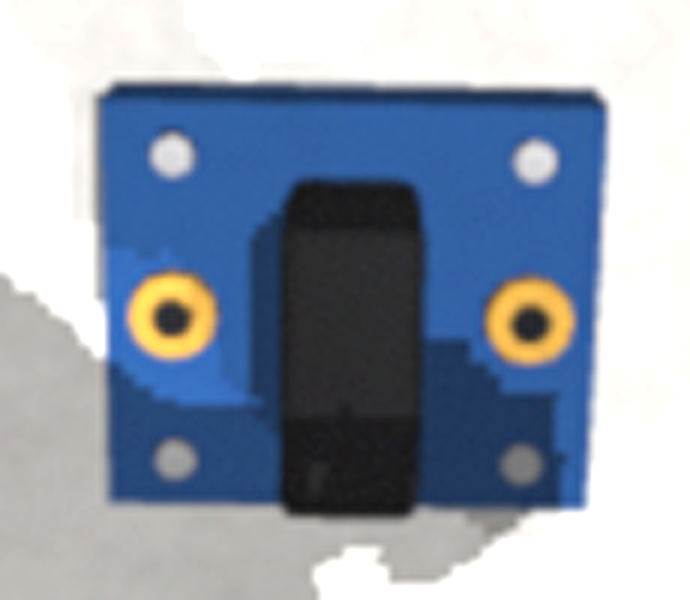

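View pics/c2c.png

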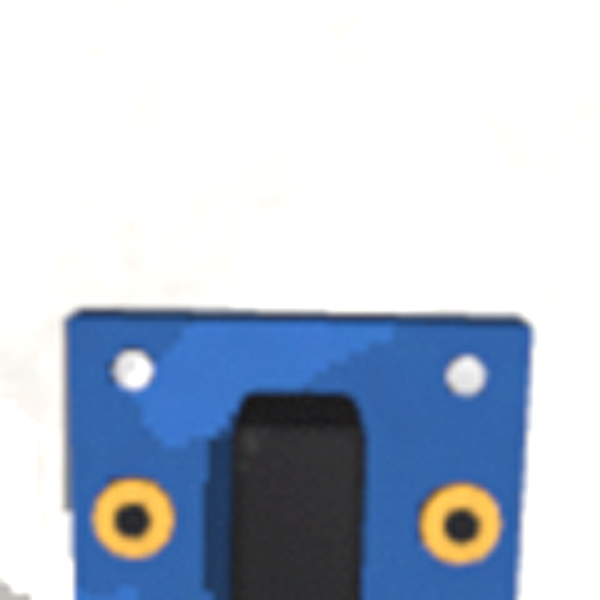

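```bash
python3 - <<'E'
from h import *
from cov import meas
from rig import sensors
A,a=meas('c1');B,b=meas('c2')
for i in(0,1):print('bush',tri(A,a[i][0],B,b[i][0]))
f=lambda x,y:(195+(x+.5)/6-.5,155+(y+.5)/6-.5)
g=lambda x,y:(195+(x+.5)/5-.5,85+(y+.5)/5-.5)
for p,q in(((288,230),(237,426)),((417,230),(360,426)),((100,97),(66,322)),((605,100),(530,327))):print(tri(A,f(*p),B,g(*q)))
print(plan(sensors.sense(),(499.3,-419.5,23),-0.021))
E
```

```text
bush (array([ 469.40863036, -418.77888994,   20.27205796]), np.float64(0.06341618263725093))
bush (array([ 529.13580018, -420.07443804,   20.16860559]), np.float64(0.17287419839773463))
(array([ 489.92637419, -396.84416527,   47.54269761]), np.float64(0.28791291640627054))
(array([ 509.52379192, -396.80454627,   47.9132064 ]), np.float64(0.2671311044411534))
(array([ 455.89880242, -385.45372159,    1.8455185 ]), np.float64(0.3198926924597729))
(array([ 544.33535584, -387.10272531,   -2.60663863]), np.float64(0.32779917500363753))
{'lin': array([  0.23,  -0.81, 118.04]), 'curyaw': np.float64(-0.0007), 'tilt': array([ 4.e-04, -3.e-04, -1.e+00]), 'rotz': np.float64(0.0203)}
```

Bush tops are at z≈20.2, 59.7 mm apart (text 60). The bar top edge is about 48–52, which is consistent. Descending to grasp.

```bash
python3 -m creep '[{"grip":85,"linear":[0.2,-0.8,20],"rot":[0,0,0.02]},{"grip":85,"linear":[0,0,25],"rot":[0,0,0]},{"grip":85,"linear":[0,0,25],"rot":[0,0,0]},{"grip":85,"linear":[0,0,20],"rot":[0,0,0]},{"grip":85,"linear":[0,0,15],"rot":[0,0,0]},{"grip":85,"linear":[0,0,8],"rot":[0,0,0]},{"grip":85,"linear":[0,0,5],"rot":[0,0,0]},{"grip":85,"linear":[0,0,0],"rot":[0,0,0]},{"grip":85,"linear":[0,0,0],"rot":[0,0,0]}]'
python3 snap.py g1
python3 -m creep '[{"grip":10,"linear":[0,0,0],"rot":[0,0,0]},{"grip":10,"linear":[0,0,0],"rot":[0,0,0]},{"grip":10,"linear":[0,0,0],"rot":[0,0,0]},{"grip":10,"linear":[0,0,0],"rot":[0,0,0]},{"grip":10,"linear":[0,0,0],"rot":[0,0,0]},{"grip":10,"linear":[0,0,0],"rot":[0,0,0]},{"grip":10,"linear":[0,0,0],"rot":[0,0,0]},{"grip":10,"linear":[0,0,0],"rot":[0,0,0]},{"grip":10,"linear":[0,0,0],"rot":[0,0,0]},{"grip":10,"linear":[0,0,0],"rot":[0,0,0]},{"grip":10,"linear":[0,0,0],"rot":[0,0,0]},{"grip":10,"linear":[0,0,0],"rot":[0,0,0]}]' 60
python3 snap.py g2
```

```text
time_s: 5.18
eef_pos: [499.3, -420.5, 23.5]
ee_rot: [0.001, 0.714, 0.7, -0.0]
force: [0.3, 0.0, 0.8]
grip_width: 0.997
5.1833 [ 499.33520543 -420.51063809   23.47168122] [ 8.24029953e-04  7.14457245e-01  6.99678615e-01 -4.00738552e-05] [0.28055853 0.00730676 0.84355084] 0.9967055997710055
time_s: 6.23
eef_pos: [499.0, -420.5, 22.6]
ee_rot: [0.0, 0.715, 0.7, -0.0]
force: [-0.5, 0.4, 4.8]
grip_width: 0.249
6.2333 [ 498.98593103 -420.48282657   22.64218203] [ 3.43704172e-04  7.14515674e-01  6.99619347e-01 -4.58268421e-05] [-0.48824141  0.44338391  4.80354686] 0.2493179584414251
```

View pics/g2.png

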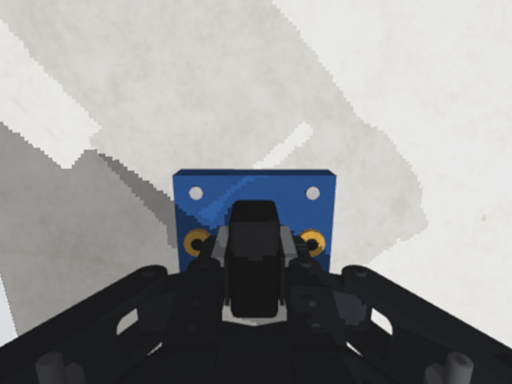

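Gripped (opening ≈21.3 mm, bar 22). Lifting gently and checking.

```bash
python3 -m creep '[{"grip":10,"linear":[0,0,-3],"rot":[0,0,0]},{"grip":10,"linear":[0,0,-6],"rot":[0,0,0]},{"grip":10,"linear":[0,0,-10],"rot":[0,0,0]},{"grip":10,"linear":[0,0,-15],"rot":[0,0,0]},{"grip":10,"linear":[0,0,-20],"rot":[0,0,0]},{"grip":10,"linear":[0,0,-20],"rot":[0,0,0]},{"grip":10,"linear":[0,0,-15],"rot":[0,0,0]},{"grip":10,"linear":[0,0,-8],"rot":[0,0,0]},{"grip":10,"linear":[0,0,-3],"rot":[0,0,0]},{"grip":10,"linear":[0,0,0],"rot":[0,0,0.097]},{"grip":10,"linear":[0,0,0],"rot":[0,0,0]},{"grip":10,"linear":[0,0,0],"rot":[0,0,0]}]'
python3 snap.py l1; python3 - <<'E'
from h import *
from rig import sensors,imaging
s=sensors.sense();print(s['force'],s['wrist_torque'],s['grip_width'])
from rig import imaging
im,d=imaging.capture('side');p=imaging.camera_params('side')
u,v=proj(p,s['eef_pos']).astype(int);print(u,v)
a=cv2.resize(im[v-60:v+50,u-60:u+60],None,fx=5,fy=5,interpolation=2);cv2.imwrite('pics/l1s.png',a[:,:,::-1])
c=s['eef_pos'];y=-.1175
print('offset -15 pose',plan(s,(482.6-15*np.cos(y),88.6-15*np.sin(y)-1,120),y))
E
```

```text
time_s: 7.28
eef_pos: [498.6, -419.9, 121.4]
ee_rot: [-0.001, 0.747, 0.665, 0.0]
force: [0.0, 0.3, -3.3]
grip_width: 0.248
7.2833 [ 498.56899362 -419.91606263  121.36255745] [-9.00696875e-04  7.46821100e-01  6.65024385e-01  2.84697293e-05] [ 0.03957672  0.26162642 -3.32846825] 0.2475150996860301
[ 0.22009618 -0.58634128 -2.94490135] [0.00764186 0.04314962 0.04231358] 0.2456350504985243
250 240
offset -15 pose {'lin': array([502.39, -89.4 ,   2.06]), 'curyaw': np.float64(-0.1155), 'tilt': array([-0.001 ,  0.0012, -1.    ]), 'rotz': np.float64(0.002)}
```

View pics/l1.png

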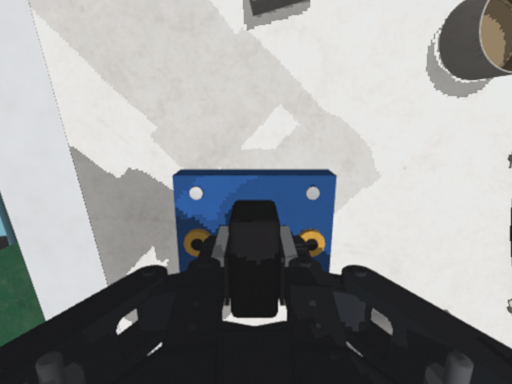

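View pics/l1s.png

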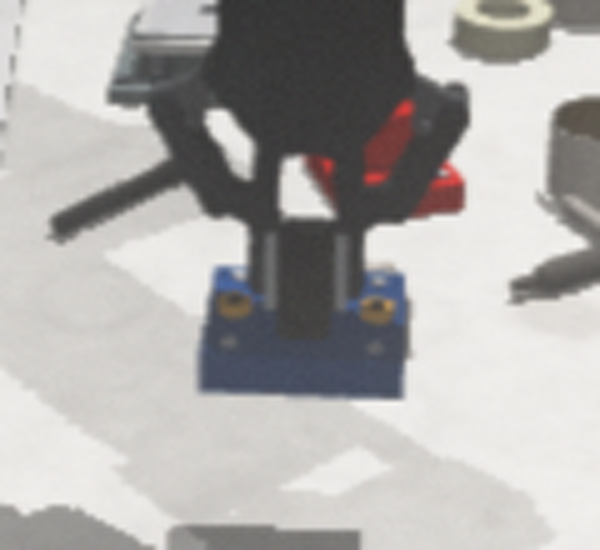

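```bash
python3 - <<'E'
from h import *
def holes(D,vr):
    g=cv2.cvtColor(D['im'],cv2.COLOR_RGB2HSV);m=cv2.inRange(g,(0,0,120),(180,60,255));o=[]
    N,l,st,ce=cv2.connectedComponentsWithStats(m)
    for i in range(1,N):
        x,y,w,h,a=st[i]
        if 15<a<250 and w<18 and h<18 and vr[0]<ce[i][1]<vr[1] and 170<ce[i][0]<335:o.append(ce[i])
    return sorted(o,key=lambda c:c[0])
A=dict(np.load('c1.npz'));
for c in holes(A,(160,240)):print('c1',c,onplane(A,*c,18))
cen=np.array([499.3,-419.5])
for n in('g2','l1'):
    D=dict(np.load(n+'.npz'));s=dict(ee_rot=D['rot'],eef_pos=D['pos']);R=toolR(s);zc=D['pos'][2]-22.6+18
    for c in holes(D,(170,220)):print(n,c,(R.T@(onplane(D,*c,zc)-D['pos'])).round(2))
E
```

```text
c1 [223.16216216 180.59459459] [ 469.82560263 -392.22899005   18.        ]
c1 [284.02702703 181.75675676] [ 530.23673683 -393.57708259   18.        ]
g2 [195.54482759 192.69655172] [ 27.62 -30.57   4.57]
g2 [312.44137931 192.69655172] [27.56 29.56  4.6 ]
l1 [195.54421769 192.60544218] [ 27.58 -30.73   4.67]
l1 [312.35616438 192.78082192] [27.44 29.38  4.6 ]
```

Cover centre in tool ≈ (+0.9, −0.6) mm and square to it, with no slip and weight ≈3 N. Moving over the nest, 15 mm short of the pin on the −x side.

```bash
python3 -m creep '[{"grip":10,"linear":[20,-4,0],"rot":[0,0,0]},{"grip":10,"linear":[40,-7,0],"rot":[0,0,0]},{"grip":10,"linear":[40,-7,0],"rot":[0,0,0]},{"grip":10,"linear":[40,-7,0],"rot":[0,0,0]},{"grip":10,"linear":[40,-7,0],"rot":[0,0,0]},{"grip":10,"linear":[40,-7,0],"rot":[0,0,0]},{"grip":10,"linear":[40,-7,0],"rot":[0,0,0]},{"grip":10,"linear":[40,-7,0],"rot":[0,0,0]},{"grip":10,"linear":[40,-7,0],"rot":[0,0,0]},{"grip":10,"linear":[40,-7,0],"rot":[0,0,0]},{"grip":10,"linear":[40,-7,0],"rot":[0,0,0]},{"grip":10,"linear":[40,-7,0],"rot":[0,0,0]}]'
python3 -m creep '[{"grip":10,"linear":[25,-5,0],"rot":[0,0,0]},{"grip":10,"linear":[15,-3.4,0],"rot":[0,0,0]},{"grip":10,"linear":[2.4,0,0],"rot":[0,0,0]},{"grip":10,"linear":[0,0,0],"rot":[0,0,0]},{"grip":10,"linear":[0,0,0],"rot":[0,0,0]},{"grip":10,"linear":[0,0,0],"rot":[0,0,0]}]'
cat > rel.py <<'E'
from h import *
from rig import sensors
s=sensors.sense();R=toolR(s);y=-.1175
c=s['eef_pos']+R@np.array([.9,-.6,22.6])
d=c[:2]-np.array([482.3,88.8]);nx=np.array([np.cos(y),np.sin(y)]);ny=np.array([-nx[1],nx[0]])
print('t',s['time_s'],'cover in nest: along',round(d@nx,2),'across',round(d@ny,2),'underside-43',round(c[2]-43,2),'dyaw',round(plan(s,c)['curyaw']-y,4),'tilt',plan(s,c)['tilt'],'F',s['force'].round(2),'T',s['wrist_torque'].round(2),'w',s['grip_width'])
E
python3 rel.py; python3 snap.py a1
```

```text
time_s: 8.38
eef_pos: [472.1, 48.0, 122.4]
ee_rot: [0.0, 0.747, 0.665, 0.0]
force: [1.7, -0.6, -2.9]
grip_width: 0.247
time_s: 8.88
eef_pos: [469.4, 88.2, 122.2]
ee_rot: [0.0, 0.748, 0.664, -0.0]
force: [-0.1, -0.2, -2.8]
grip_width: 0.25
t 8.8833 cover in nest: along -13.31 across -1.24 underside-43 56.63 dyaw -0.0014 tilt [-1.e-04 -2.e-04 -1.e+00] F [-0.06 -0.23 -2.82] T [ 0.05 -0.03 -0.05] w 0.24955188078430612
8.8833 [469.42802403  88.16911445 122.22598612] [ 3.76207083e-05  7.47855221e-01  6.63861853e-01 -8.53408446e-05] [-0.06274332 -0.22878192 -2.8198499 ] 0.24955188078430612
```

View pics/a1.png

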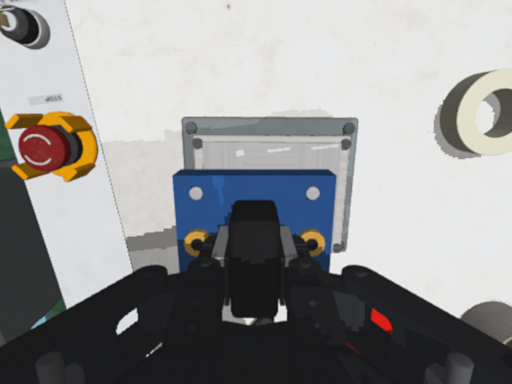

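```bash
python3 -m creep '[{"grip":10,"linear":[1,-1.5,10],"rot":[0,0,0]},{"grip":10,"linear":[0,0,12],"rot":[0,0,0]},{"grip":10,"linear":[0,0,10],"rot":[0,0,0]},{"grip":10,"linear":[0,0,7],"rot":[0,0,0]},{"grip":10,"linear":[0,0,2],"rot":[0,0,0]},{"grip":10,"linear":[0,0,0],"rot":[0,0,0]},{"grip":10,"linear":[0,0,0],"rot":[0,0,0]}]'; python3 rel.py
python3 -m creep '[{"grip":10,"linear":[0,0,0],"rot":[0,0,0]}]' >/dev/null; python3 rel.py
python3 -m creep '[{"grip":10,"linear":[0,0,0],"rot":[0,0,0]}]' >/dev/null; python3 rel.py; python3 - <<'E'
from h import *
from rig import imaging
im,d=imaging.capture('side');p=imaging.camera_params('side')
u,v=proj(p,(480,88,60)).astype(int)
a=cv2.resize(im[v-35:v+35,u-45:u+45],None,fx=8,fy=8,interpolation=2);cv2.imwrite('pics/a2s.png',a[:,:,::-1])
E
```

```text
time_s: 9.52
eef_pos: [468.1, 90.2, 81.6]
ee_rot: [0.0, 0.748, 0.664, 0.0]
force: [0.1, 0.3, -1.7]
grip_width: 0.246
t 9.5167 cover in nest: along -14.81 across 0.61 underside-43 15.99 dyaw -0.0007 tilt [ 5.e-04 -0.e+00 -1.e+00] F [ 0.12  0.3  -1.75] T [-0.02  0.06 -0.01] w 0.24642628699423583
t 9.6 cover in nest: along -14.71 across 0.69 underside-43 16.2 dyaw -0.0006 tilt [ 1.e-03 -1.e-04 -1.e+00] F [ 0.29 -0.81 -3.25] T [-0.08 -0.03 -0.  ] w 0.24721894197052768
t 9.6833 cover in nest: along -14.81 across 0.75 underside-43 16.17 dyaw -0.0005 tilt [ 1.e-03 -1.e-04 -1.e+00] F [-0.3  -0.36 -2.45] T [-0.02  0.05 -0.  ] w 0.24825495612018025
```

View pics/a2s.png

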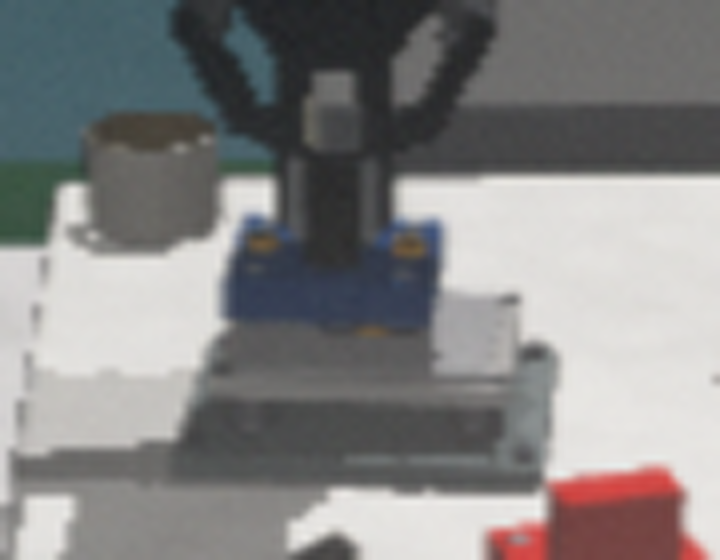

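```bash
python3 -m creep '[{"grip":10,"linear":[-0.7,0,1],"rot":[0,0,0]},{"grip":10,"linear":[0,0,1],"rot":[0,0,0]},{"grip":10,"linear":[0,0,0.5],"rot":[0,0,0]},{"grip":10,"linear":[0,0,0],"rot":[0,0,0]}]' | grep force; python3 rel.py
python3 -m creep '[{"grip":10,"linear":[0,0,0.5],"rot":[0,0,0]},{"grip":10,"linear":[0,0,0],"rot":[0,0,0]}]'|grep force; python3 rel.py
python3 -m creep '[{"grip":10,"linear":[0,0,0.5],"rot":[0,0,0]},{"grip":10,"linear":[0,0,0],"rot":[0,0,0]}]'|grep force; python3 rel.py
```

```text
force: [0.6, 0.2, -3.1]
t 10.0667 cover in nest: along -15.19 across 0.02 underside-43 13.07 dyaw -0.0005 tilt [-2.e-04  0.e+00 -1.e+00] F [ 0.61  0.18 -3.1 ] T [0.04 0.01 0.  ] w 0.24650466668500196
force: [-0.1, 0.4, -3.4]
t 10.2333 cover in nest: along -15.15 across 0.04 underside-43 12.62 dyaw -0.0005 tilt [-1.e-04  0.e+00 -1.e+00] F [-0.07  0.36 -3.45] T [ 0.07 -0.05 -0.01] w 0.2459413000698079
force: [0.5, 1.0, -2.4]
t 10.4 cover in nest: along -15.12 across 0.02 underside-43 12.15 dyaw -0.0005 tilt [-0. -0. -1.] F [ 0.48  0.96 -2.37] T [-0.03 -0.   -0.05] w 0.24535164806706095
```

```bash
for i in 1 2; do python3 -m creep '[{"grip":10,"linear":[0,0,0.5],"rot":[0,0,0]},{"grip":10,"linear":[0,0,0],"rot":[0,0,0]}]'|grep force; python3 rel.py; done
```

```text
force: [-0.8, 0.3, -0.9]
t 10.5667 cover in nest: along -15.1 across 0.06 underside-43 11.76 dyaw -0.0004 tilt [ 1.e-04 -0.e+00 -1.e+00] F [-0.82  0.31 -0.89] T [-0.01  0.1   0.01] w 0.24774983156094155
force: [-1.5, -0.1, -0.7]
t 10.7333 cover in nest: along -15.07 across 0.04 underside-43 11.28 dyaw -0.0005 tilt [ 2.e-04  0.e+00 -1.e+00] F [-1.49 -0.11 -0.69] T [0.06 0.1  0.01] w 0.2478640615111778
```

Contact was felt at an underside height of ≈11.8 mm (expected 12), with ≈2 N on the tip. I press slightly more and hold.

```bash
python3 -m creep '[{"grip":10,"linear":[0,0,0.5],"rot":[0,0,0]},{"grip":10,"linear":[0,0,0],"rot":[0,0,0]},{"grip":10,"linear":[0,0,0],"rot":[0,0,0]},{"grip":10,"linear":[0,0,0],"rot":[0,0,0]}]'|grep force; python3 rel.py
python3 -m creep '[{"grip":10,"linear":[0,0,0],"rot":[0,0,0]},{"grip":10,"linear":[0,0,0],"rot":[0,0,0]}]'|grep force; python3 rel.py
```

```text
force: [-1.6, 0.8, 0.5]
t 11.0667 cover in nest: along -15.07 across 0.03 underside-43 10.74 dyaw -0.0005 tilt [ 1.e-04 -0.e+00 -1.e+00] F [-1.57  0.79  0.52] T [ 0.04  0.15 -0.01] w 0.25040865763974113
force: [-0.3, 0.2, 0.3]
t 11.2333 cover in nest: along -15.07 across 0.02 underside-43 10.73 dyaw -0.0005 tilt [ 1.e-04 -0.e+00 -1.e+00] F [-0.3   0.22  0.27] T [ 0.03  0.12 -0.02] w 0.24717855372278386
```

```bash
python3 -m creep '[{"grip":10,"linear":[0,1,0],"rot":[0,0,0]},{"grip":10,"linear":[0,1,0],"rot":[0,0,0]},{"grip":10,"linear":[0,1,0],"rot":[0,0,0]},{"grip":10,"linear":[0,1,0],"rot":[0,0,0]},{"grip":10,"linear":[0,1,0],"rot":[0,0,0]},{"grip":10,"linear":[0,1,0],"rot":[0,0,0]}]'|grep force; python3 rel.py
for i in 1 2 3 4; do python3 -m creep '[{"grip":10,"linear":[0,1,0],"rot":[0,0,0]},{"grip":10,"linear":[0,1,0],"rot":[0,0,0]},{"grip":10,"linear":[0,0,0],"rot":[0,0,0]}]'|grep force; python3 rel.py; done
```

```text
force: [-3.1, 0.1, -0.2]
t 11.7333 cover in nest: along -9.05 across 0.01 underside-43 10.64 dyaw -0.0005 tilt [-2.e-04  0.e+00 -1.e+00] F [-3.14  0.09 -0.24] T [0.04 0.32 0.  ] w 0.24391458026122592
force: [-1.0, 0.1, -0.2]
t 11.9833 cover in nest: along -6.82 across -0.01 underside-43 10.72 dyaw -0.0006 tilt [ 4.e-04 -0.e+00 -1.e+00] F [-0.96  0.14 -0.23] T [ 0.03  0.15 -0.02] w 0.24500298886516417
force: [-0.2, -0.2, -0.1]
t 12.2333 cover in nest: along -4.79 across 0.01 underside-43 10.73 dyaw -0.0005 tilt [ 5.e-04 -1.e-04 -1.e+00] F [-0.24 -0.2  -0.08] T [0.03 0.08 0.03] w 0.24861085687907353
force: [0.3, -0.1, -3.1]
t 12.4833 cover in nest: along -2.89 across -0.02 underside-43 10.58 dyaw -0.0005 tilt [ 2.e-04 -1.e-04 -1.e+00] F [ 0.3  -0.07 -3.14] T [ 0.   -0.01  0.02] w 0.24741923094965715
force: [-0.2, -0.1, -2.6]
t 12.7333 cover in nest: along -0.94 across 0.0 underside-43 10.64 dyaw -0.0005 tilt [ 1.e-04 -0.e+00 -1.e+00] F [-0.22 -0.14 -2.64] T [0.03 0.03 0.04] w 0.24836495723490787
```

The force fell to pure weight at about −3 to −4 mm, as predicted, so the tip is at the socket mouth. I centre by +1.1 mm and lower.

```bash
python3 -m creep '[{"grip":10,"linear":[0,1.1,0],"rot":[0,0,0]},{"grip":10,"linear":[0,0,1],"rot":[0,0,0]},{"grip":10,"linear":[0,0,1],"rot":[0,0,0]},{"grip":10,"linear":[0,0,0],"rot":[0,0,0]}]'|grep force; python3 rel.py
for i in 1 2; do python3 -m creep '[{"grip":10,"linear":[0,0,1],"rot":[0,0,0]},{"grip":10,"linear":[0,0,1],"rot":[0,0,0]},{"grip":10,"linear":[0,0,0],"rot":[0,0,0]}]'|grep force; python3 rel.py; done
```

```text
force: [-0.1, 0.1, -1.9]
t 13.0667 cover in nest: along -0.18 across 0.03 underside-43 8.45 dyaw -0.0005 tilt [-4.e-04  0.e+00 -1.e+00] F [-0.07  0.13 -1.89] T [0.04 0.   0.01] w 0.2428895745999856
force: [-0.3, -0.8, -3.2]
t 13.3167 cover in nest: along -0.12 across 0.02 underside-43 6.48 dyaw -0.0005 tilt [-3.e-04  0.e+00 -1.e+00] F [-0.32 -0.85 -3.24] T [-0.06  0.02  0.03] w 0.2503143983503612
force: [-0.4, 0.4, -3.1]
t 13.5667 cover in nest: along -0.11 across -0.01 underside-43 4.48 dyaw -0.0005 tilt [-3.e-04  0.e+00 -1.e+00] F [-0.45  0.42 -3.14] T [ 0.03  0.02 -0.01] w 0.24602852077497356
```

Below the tip with no contact, so the pin is inside the socket. Continuing to the blank.

```bash
for i in 1 2 3; do python3 -m creep '[{"grip":10,"linear":[0,0,1],"rot":[0,0,0]},{"grip":10,"linear":[0,0,0.7],"rot":[0,0,0]},{"grip":10,"linear":[0,0,0],"rot":[0,0,0]}]'|grep force; python3 rel.py; done
```

```text
force: [0.2, 0.3, -2.4]
t 13.8167 cover in nest: along -0.1 across 0.0 underside-43 2.84 dyaw -0.0005 tilt [-2.e-04  0.e+00 -1.e+00] F [ 0.23  0.29 -2.42] T [-0.01  0.02  0.02] w 0.24802012106129076
force: [-0.3, 0.0, -2.7]
t 14.0667 cover in nest: along -0.13 across 0.01 underside-43 1.13 dyaw -0.0005 tilt [-3.e-04 -0.e+00 -1.e+00] F [-0.3   0.   -2.75] T [0.03 0.05 0.01] w 0.2508263854364569
force: [-0.0, -0.2, -0.4]
t 14.3167 cover in nest: along 0.04 across 0.0 underside-43 -0.37 dyaw -0.0005 tilt [ 1.e-04 -0.e+00 -1.e+00] F [-0.03 -0.25 -0.38] T [ 0.01  0.09 -0.05] w 0.24555221138513386
```

```bash
python3 -m creep '[{"grip":10,"linear":[0,0,0.5],"rot":[0,0,0]},{"grip":10,"linear":[0,0,0],"rot":[0,0,0]},{"grip":10,"linear":[0,0,0],"rot":[0,0,0]}]'|grep force; python3 rel.py; python3 - <<'E'
from h import *
from rig import imaging
im,d=imaging.capture('side');p=imaging.camera_params('side')
u,v=proj(p,(480,88,60)).astype(int)
a=cv2.resize(im[v-35:v+35,u-45:u+45],None,fx=8,fy=8,interpolation=2);cv2.imwrite('pics/s3.png',a[:,:,::-1])
E
```

```text
force: [-0.3, 0.2, -1.0]
t 14.5667 cover in nest: along 0.03 across 0.02 underside-43 -0.81 dyaw -0.0005 tilt [ 2.e-04  0.e+00 -1.e+00] F [-0.33  0.23 -0.97] T [-0.01  0.08 -0.05] w 0.24525798480041042
```

View pics/s3.png

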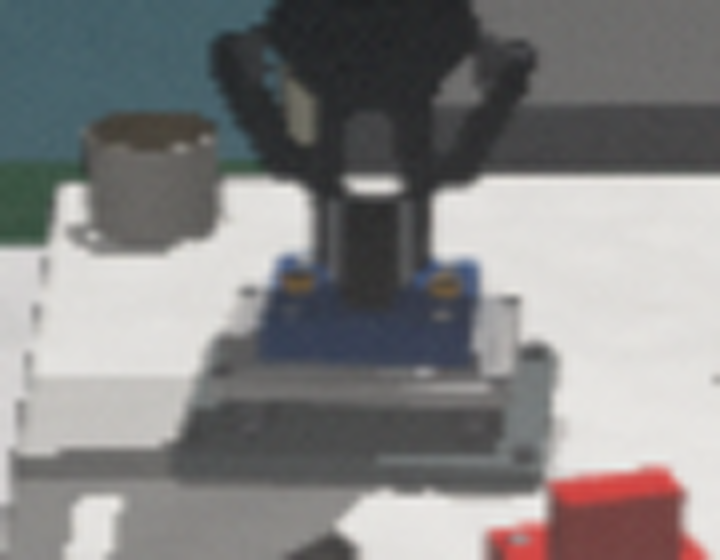

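Contact comes at blank level and the cover lies flat on the blank. Pressing down against the springs now.

```bash
for i in 1 2 3 4; do python3 -m creep '[{"grip":10,"linear":[0,0,1],"rot":[0,0,0]},{"grip":10,"linear":[0,0,1],"rot":[0,0,0]},{"grip":10,"linear":[0,0,0],"rot":[0,0,0]}]'|grep force; python3 rel.py; done
```

```text
force: [-1.0, 0.7, 1.0]
t 14.8667 cover in nest: along 0.08 across 0.04 underside-43 -2.94 dyaw -0.0005 tilt [ 2.e-04  0.e+00 -1.e+00] F [-0.95  0.68  1.03] T [0.05 0.16 0.  ] w 0.24970994142470007
force: [-1.4, 0.6, 2.7]
t 15.1167 cover in nest: along 0.1 across 0.05 underside-43 -4.89 dyaw -0.0005 tilt [ 3.e-04  0.e+00 -1.e+00] F [-1.42  0.6   2.67] T [0.04 0.19 0.01] w 0.24824376087718467
force: [-1.8, 0.4, 4.4]
t 15.3667 cover in nest: along 0.06 across 0.04 underside-43 -6.9 dyaw -0.0005 tilt [ 2.e-04 -0.e+00 -1.e+00] F [-1.82  0.35  4.45] T [-0.    0.24 -0.01] w 0.24882024215499984
force: [-2.1, -0.0, 6.6]
t 15.6167 cover in nest: along 0.07 across 0.03 underside-43 -8.8 dyaw -0.0005 tilt [ 2.e-04 -0.e+00 -1.e+00] F [-2.07 -0.01  6.58] T [ 0.06  0.36 -0.01] w 0.2492175793684021
```

```bash
for i in 1 2 3; do python3 -m creep '[{"grip":10,"linear":[0,0,0.6],"rot":[0,0,0]},{"grip":10,"linear":[0,0,0],"rot":[0,0,0]},{"grip":10,"linear":[0,0,0],"rot":[0,0,0]}]'|grep force; python3 rel.py; done
```

```text
force: [-2.0, 0.2, 6.8]
t 15.8667 cover in nest: along 0.09 across 0.03 underside-43 -9.25 dyaw -0.0005 tilt [ 3.e-04 -0.e+00 -1.e+00] F [-1.99  0.19  6.81] T [-0.03  0.36 -0.03] w 0.2483589032781867
force: [-3.0, -0.7, 6.5]
t 16.1167 cover in nest: along 0.06 across 0.04 underside-43 -9.83 dyaw -0.0004 tilt [ 2.e-04 -1.e-04 -1.e+00] F [-2.95 -0.72  6.54] T [0.11 0.41 0.03] w 0.24914173542261103
force: [-4.8, 0.8, 11.8]
t 16.3667 cover in nest: along 0.11 across 0.05 underside-43 -10.03 dyaw -0.0004 tilt [ 4.e-04 -1.e-04 -1.e+00] F [-4.83  0.82 11.8 ] T [ 0.03  0.79 -0.01] w 0.24718171483359855
```

```bash
python3 -m creep '[{"grip":10,"linear":[0,0,0.3],"rot":[0,0,0]},{"grip":10,"linear":[0,0,0],"rot":[0,0,0]},{"grip":10,"linear":[0,0,0],"rot":[0,0,0]},{"grip":10,"linear":[0,0,0],"rot":[0,0,0]},{"grip":10,"linear":[0,0,0],"rot":[0,0,0]},{"grip":10,"linear":[0,0,0],"rot":[0,0,0]}]'|grep force; python3 rel.py; python3 snap.py f1;  python3 - <<'E'
from h import *
from rig import imaging
im,d=imaging.capture('side');p=imaging.camera_params('side')
u,v=proj(p,(480,88,60)).astype(int)
a=cv2.resize(im[v-35:v+35,u-45:u+45],None,fx=8,fy=8,interpolation=2);cv2.imwrite('pics/f1s.png',a[:,:,::-1])
im=cv2.imread('pics/f1.png');cv2.imwrite('pics/f1c.png',cv2.convertScaleAbs(im,alpha=1.3))
E
python3 rel.py
```

```text
force: [-5.3, 0.2, 15.9]
t 16.8667 cover in nest: along 0.1 across 0.03 underside-43 -10.05 dyaw -0.0004 tilt [ 4.e-04 -1.e-04 -1.e+00] F [-5.34  0.15 15.85] T [ 0.04  1.01 -0.03] w 0.2410967515022999
16.8667 [482.88133883  87.85228963  55.55262765] [1.98676214e-04 7.47540102e-01 6.64216639e-01 1.17572502e-04] [-5.34109217  0.15446173 15.85191546] 0.2410967515022999
t 16.9667 cover in nest: along 0.08 across 0.04 underside-43 -10.07 dyaw -0.0004 tilt [ 4.e-04 -1.e-04 -1.e+00] F [-6.36  0.07 15.27] T [-0.02  1.   -0.04] w 0.24534902975941372
```

View pics/f1s.png

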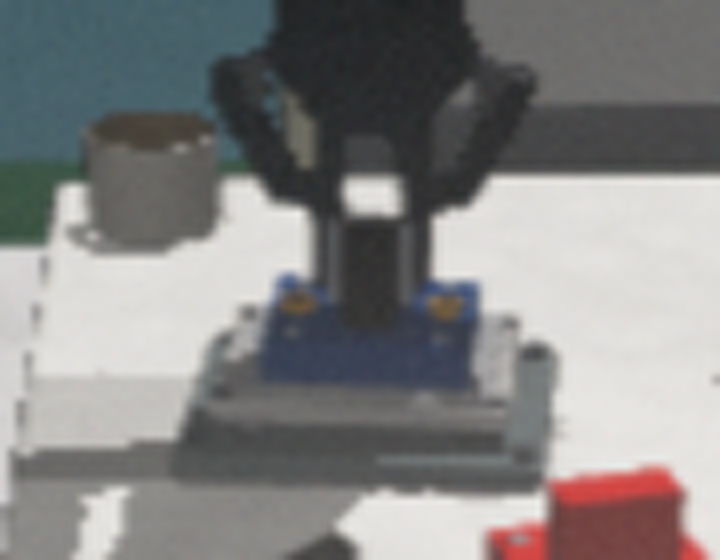

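View pics/f1c.png

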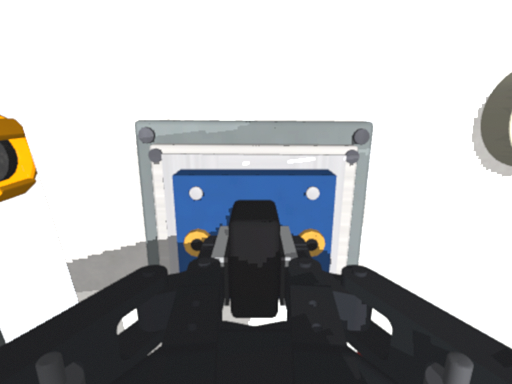

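The deck is on its stop (−10.05 mm, ≈18 N on the blank). The cover is flat and square and has not slipped: the rear holes are still at (195,193) and (312,193). Handing in.

```bash
python3 -c "
from rig import ctrl
print(ctrl.finish_job())"
```

```text
the job is handed in; nothing more can be done
None
```

The blue jig cover is fitted over the pin, pressed down to the deck's stop and still held by its bar. I handed the job in at about 17 s; it reports no verdict.

- **Pick-up and pin tip:** I gripped the cover by its black bar and rested it on the pin's tip 15 mm short of the pin. Contact came at about 11.8 mm above the blank, against 12 mm expected, with about 3 N on the tip.
- **Slide and drop:** I slid it along +x. The contact force vanished 3 to 4 mm before centre, as predicted. I then centred the cover and lowered it until it met the blank at the expected height.
- **Press:** The cover's underside went 10.05 mm below the raised blank level. The measured force then rose sharply, which shows the hard stop. The final upward force on the tool was about 15.5 N, or roughly 18 N on the blank with the cover's weight.
- **Last checks:** The cover was within 0.1 mm of mid-slot along it and across it, square to under 0.001 rad and level. The last wrist picture showed no slip in the fingers. I saw no bystander contact, but I did not measure their positions again at the end.
- **Disagreements:** The overview camera placed the nest about 4 to 5 mm away from the wrist camera's two views, so I used the wrist values. My two-view height for the pin tip came out at 47 mm, where the text implies 55 mm. I relied on feeling the contact instead, and it agreed with the text.
- **Side force:** A side force of 5 to 6 N along x appeared during the final press. It stayed well inside the limits.

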